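# Index the end-mill inspection stage and set its clamp

### The job

Without gripping anything, push the yellow pointer arm of the rotary inspection stage round with a fingertip until the pointer's black tip lies over the orange mark on the dial (not the blue one). Then push the red clamp lever all the way round to its stop to lock the stage. Leave the end mill standing in the stage's hub, do not disturb the things around the stage, and finish with the hand clear.

Things in the scene. Friction and masses are not known exactly. Their poses are not given: they have to be found in the camera images.
- station: rotary inspection stage: grey base plate 270 x 320 x 20 mm fixed to the bench. Origin on the bench (z = 0) under the vertical pivot axis of the pointer; x axis away from the robot at yaw 0, z up. The plate spans x -135 to +135, y -185 to +135 mm. On it lies a fixed aluminium dial disc of radius 128 mm about the pivot, its top 24 mm above the bench, with black graduations and two coloured marks
- pointer (a joint): angle of the yellow pointer arm about the pivot, rad, counter-clockwise positive seen from above; at 0 it points along the station's -x; range -1.9 to 1.9. Needs about 0.15 N m (2 N at the tab) and stays where it is left. The clamp lever does not alter this friction. Always starts between -0.35 and 0.35, the two marks lying one on each side
- pointer_tip (a point): end of the pointer's black tip, 110 mm from the pivot, 33 mm above the bench
- pointer_push (a point): centre of the upright yellow tab to push on, 80 mm from the pivot, 60 mm above the bench; the tab is 26 mm long radially and stands 42 to 78 mm above the bench; with a black rubber pad on each side it is 16 mm thick. The pads are 24 mm long and reach from 47 to 73 mm above the bench. The arm below it is 16 mm wide, its top 42 mm above the bench.
- mark_orange: orange disc, 16 mm across, 3 mm high, on the dial 110 mm from the pivot: the wanted position; origin at the centre of its underside, 24 mm above the bench
- mark_blue: blue disc, same size and radius, the wrong position, on the other side
- lever (a joint): angle of the red clamp lever about its own vertical pivot, rad, clockwise positive seen from above; at 0 it points along the station's -y, growing it swings towards the station's -x until it meets its stop at 1.10. Starts between 0 and 0.15 (open). Needs about 0.10 N m (2 N at the tab) and stays where it is left
- lever_pivot (a point): point on the clamp lever's pivot axis, at station x +30, y -151 mm, 62 mm above the bench
- lever_push (a point): centre of the lever's upright red tab to push on, 55 mm from its pivot, 62 mm above the bench; tab 26 mm long radially, standing 42 to 78 mm above the bench, 16 mm thick with its two black rubber pads, 24 mm long, 49 to 75 mm above the bench. The arm below is 13 mm wide, its top 44 mm above the bench
- end_mill: end mill, 20 mm diameter, 85 mm tall, standing loose in the hub's pocket on the pivot axis, 25 mm deep (hub: steel cylinder, radius 28 mm, top 54 mm above the bench); top 114 mm above the bench; origin at the centre of its underside
- mill_tray: black tray 170 x 100 x 35 mm carrying seven small end mills, up to 93 mm high over all; loose; origin under its centre
- wash_bottle: white bottle, 56 mm diameter, 130 mm tall, loose; origin at the centre of its underside
- jar: small glass jar, 48 mm diameter, 55 mm tall, loose; origin at the centre of its underside
- micrometer: micrometer lying along its x, about 190 mm long, 54 mm wide, 18 mm high, loose; origin on the bench near the middle of its barrel
- spare_mill: spare end mill standing on the bench, 24 mm diameter, 75 mm tall, loose; origin at the centre of its underside
Things that resemble listed ones, but are neither listed nor needed, are in the scene too. Leave any purple look-alike of the end_mill alone.

How it is judged:
On the way, in this order (a step that is already met when the one before it is completed fails the run):
1. the pointer's tip lies over the orange mark, at rest (horizontal distance between pointer_tip and mark_orange below 0.008 m and velocity of joint pointer between -0.03 and 0.03 rad/s), for 0.3 s.
2. then the clamp lever is pushed round to its stop (value of joint lever above 1 rad), for 0.2 s.
At the end, for the whole second after the job is handed in: the pointer's tip is within 8 mm (horizontally) of the centre of the orange mark, i.e. over it; the clamp lever reads over 1.0 rad (stop at 1.10), turned after the pointer was set; both at rest; the end mill stands in the hub (within 12 mm of its start, under 0.2 rad of tilt) (all of step 1 and value of joint lever above 1 rad and velocity of joint lever between -0.03 and 0.03 rad/s and distance of end_mill from where it was at the start of the episode below 0.012 m and angle between end_mill's own z axis and vertical below 0.2 rad); the robot touches nothing.
It fails at once if the pointer is pinched: the fingers press on both of its pads at once (over 1 N each) (contact force between the fingers and pointer_c0 above 1 N and contact force between the fingers and pointer_c1 above 1 N).
It fails at once if the lever is pinched: the fingers press on both of its pads at once (over 1 N each) (contact force between the fingers and lever_c0 above 1 N and contact force between the fingers and lever_c1 above 1 N).
It fails at once if the end mill is lifted, carried or tipped (over 12 mm or 0.3 rad) (distance of end_mill from where it was at the start of the episode above 0.012 m or angle between end_mill's own z axis and vertical above 0.3 rad).
It fails at once if a thing around the stage is moved by over 20 mm or tipped by over 0.3 rad (distance of any of mill_tray, wash_bottle, jar, micrometer, spare_mill from where it was at the start of the episode above 0.02 m or angle between any of mill_tray, wash_bottle, jar, micrometer, spare_mill's own z axis and vertical above 0.3 rad).
It also fails if it takes over 54 s, if anything falls off the work surface, if the arm or the gripper's body presses on something with over 40 N, if the wrist force passes 120 N, or if a joint passes its speed limit or range.

### The arm

A 7-joint arm with a two-finger parallel gripper is mounted at the origin on the work surface. World frame = base frame: x ahead of the robot, y to its left, z up, the work surface at z = 0. Lengths are in m, angles in rad, forces in N, time in s.
With the tool pointing down it reaches from about 0.4 to 0.85 m from the base axis. Payload 10.4 kg.
Tool frame: the origin (TCP) lies at the very end of the fingers, on their centre line; the grasp point (between the pads) lies 19 mm behind it; z points along the fingers, y is the line along which they close (so a half turn about z gives the same grasp; the last joint's range is limited). The gripper opens to 87 mm and grips with 3 to 60 N. Pads are 19 mm wide; open, the fingers measure 117 mm over their backs; the gripper's body (75 mm by 190 mm) begins 51 mm behind the grasp point.
Start: joints at [1.079, 0.332, -0.065, 1.46, 0.022, 1.35, -0.088], TCP at [0.282, -0.558, 0.223] pointing down, gripper open.
Joint ranges: [-2.6, 2.6], [-0.5, 2.12], [-1.47, 1.34], [0.16, 2.42], [-1.27, 4.41], [0.06, 2.06], [-2.6, 2.6]. Speed limits (rad/s): [2.22, 2.22, 2.79, 2.79, 3.14, 3.14, 3.14].

### API

Orientations are given as a unit quaternion [x, y, z, w].
In Python, from bench import * gives the robot as it stands.
- The arm moves only by the tool carry_out, never from a script. Its argument "deltas" is a list of rows, each an object with "hand": the finger opening in mm, from 0 to 87; "dp": the shift along the tool's x, y, z each as a share of 250 mm, from -1 to 1, a list of three; "spin": the turn about the tool's z as a share of pi rad, from -1 to 1. In form: [{"hand": hand, "dp": [dx, dy, dz], "spin": spin}, ...]. A call has 1 to 20 rows; each row is the pose to reach, as a shift and turn from the pose commanded when the call began, along the tool's axes at that moment, turning the shorter way round; what a row does not reach only later rows make up. A row lasts 1/10 s, in which the tool goes at most 50 mm and 8.59 degrees, less where a joint would pass 70% of its speed; a pose out of reach is approached as far as the arm can. A call with a number of a shift or a turn outside -1 to 1 is refused whole. A call with a gripper value outside its range is refused whole. The fingers move at their own pace and stop on an object; "force" is the grip in N (left out, the last holds). Time passes only in rows, so rows that repeat a pose let the fingers close. It gives the time, the measured TCP pose, the force, the opening and the grip force at its end, in the units of the state.
- read_state(): the state, without advancing time (a new reading comes with each control period).
- camera(name): name is "side" or "top" or "wrist"; returns the picture (400x640x3 uint8, red, green, blue); there is no depth.
- get_calibration(name): a dict with "fx", "fy", "cx", "cy" (pixels), "k1" (the pictures are not rectified: a ray, as slopes to the right and down, at radius r is drawn at 1 + k1 r^2 times it, then the intrinsics apply), "R" (3x3) and "t" (3): a world point X has camera coordinates R X + t; the wrist camera has in their place "mount" (4x4, takes a point from camera to tool coordinates, whose origin is the TCP and whose axes are the flange's). Camera axes: x right, y down, z forward; pixel columns grow to the right and rows downward; lengths in m; the calibration is good to about 2 mm. A picture is of the moment at which its call begins: read the wrist's pose just before it. get_calibration takes no time and is no camera call.
- close_job(): hands the job in; it is judged then, once.
The state is a dict: "time": time; "joint_positions": joint angles; "joint_vel": joint speeds; "joint_torque": joint torques, N m; "ee_pos": TCP position; "eef_rot": TCP orientation; "ft_force": force on the tool from outside, world axes, zero at the start; "torque": the same for the moment, N m; "width": finger opening in m; "grip_force": force on a finger pad.
Only numpy, scipy, OpenCV 4.12 (cv2) and the standard library are available. Lean on these libraries where they do the work, as an engineer would, in place of code of your own. Each camera call takes 0.05 s, during which the arm holds its last target. There are 200 camera calls.

## Working session

There is one attempt and no reset: what is moved stays moved. The work goes in short steps, Python scripts to look and compute and a tool call to move; the robot and the scene stay as the last step left them, time stands still between calls to the robot, and variables do not carry over. Pictures are saved under pics/ and viewed, at most 10 in all, crops included, and the job is handed in when it is done.

Besides the shell and the picture viewer there is one more tool, called in YAML: its name, and indented under it one key for each argument. carry_out: Moves the arm, as the interface text tells. Its arguments: {"type":"object","properties":{"deltas":{"type":"array","items":{"type":"object","properties":{"hand":{"type":"number"},"dp":{"type":"array","items":{"type":"number","minimum":-1,"maximum":1}},"spin":{"type":"number","minimum":-1,"maximum":1}}}},"force":{"type":"number"}},"required":["deltas"]}

```bash
mkdir -p pics; ls
python3 - <<'E'
from bench import *
import cv2
s=read_state(); print(s)
for n in ["side","top"]:
    im=camera(n); cv2.imwrite(f"pics/{n}0.png",im[:,:,::-1]); 
for n in ["side","top","wrist"]: print(n,get_calibration(n))
E
```

```text
pics
{'time': 0.0, 'joint_positions': array([ 1.07940365,  0.33287401, -0.06473697,  1.46094517,  0.02156723,
        1.34990057, -0.08849368]), 'joint_vel': array([-0.00020717,  0.00085665, -0.00096248,  0.00039313, -0.00055222,
        0.00023164,  0.00015154]), 'joint_torque': array([-8.04805622e-04, -6.23259616e+01,  2.40376359e-02, -3.89904177e+01,
       -6.14359835e-02,  3.95519729e-02,  1.06567563e-04]), 'ee_pos': array([ 0.28222804, -0.55720925,  0.22175085]), 'eef_rot': array([ 9.72648070e-01,  2.32282626e-01, -1.77521539e-04, -6.94321322e-04]), 'ft_force': array([ 0.3185662 , -0.29876723, -0.42560588]), 'torque': array([-0.03890105, -0.02285486, -0.01229877]), 'grip_force': 0.0, 'width': 0.08708147149270831}
side {'fx': 361.92606846295575, 'fy': 361.92606846295575, 'cx': 318.2731203729848, 'cy': 202.0690084052022, 'k1': 0.026700727490959045, 'R': array([[-0.84518092, -0.53441739, -0.00820197],
       [-0.32355906,  0.52380235, -0.78799786],
       [ 0.42541597, -0.66334693, -0.61562334]]), 't': array([0.51822679, 0.16637488, 0.62075128])}
top {'fx': 447.24511538864635, 'fy': 447.24511538864635, 'cx': 321.89528786383073, 'cy': 197.17031741045395, 'k1': -0.10586495942283479, 'R': array([[ 0.01157019, -0.99959127, -0.02614253],
       [-0.9819788 , -0.00642646, -0.1888818 ],
       [ 0.1886366 ,  0.02785681, -0.98165179]]), 't': array([0.09866871, 0.54585475, 0.81818981])}
wrist {'fx': 325.65146974954934, 'fy': 325.65146974954934, 'cx': 324.84267046005124, 'cy': 200.72410390071812, 'k1': -0.0023188119337454057, 'mount': array([[-1.83183379e-04, -9.54992799e-01, -2.96628927e-01,
         8.10109816e-02],
       [ 9.99999757e-01,  2.45483211e-05, -6.96583460e-04,
        -5.27858592e-05],
       [ 6.72513930e-04, -2.96628983e-01,  9.54992562e-01,
        -1.61751623e-01],
       [ 0.00000000e+00,  0.00000000e+00,  0.00000000e+00,
         1.00000000e+00]])}
```

View pics/top0.png

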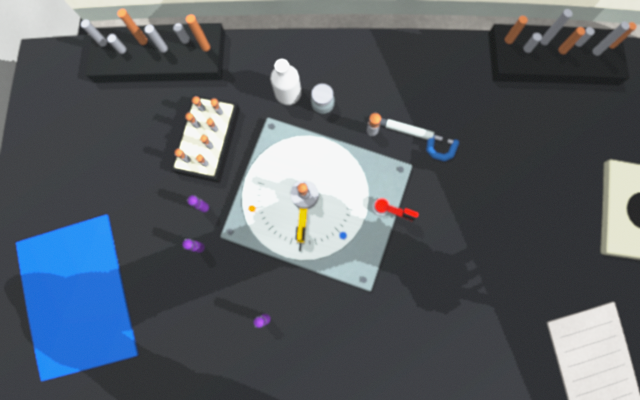

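View pics/side0.png

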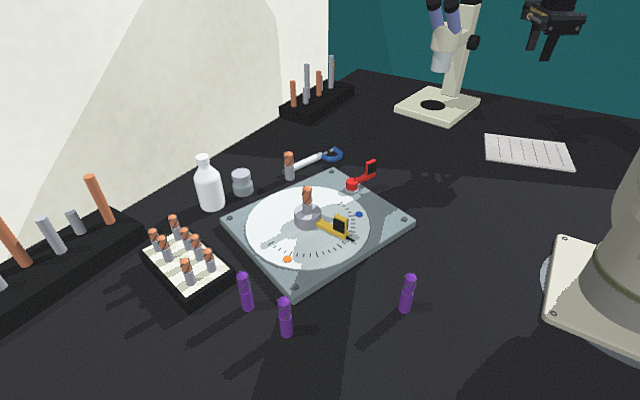

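Top view: stage with pivot near (305,193), orange mark at (252,209), blue at (343,235), pointer tip at (300,248), and the red lever with its pivot at (382,206) and tab at (410,213). The purple look-alikes stand at the left and below. Orange lies clockwise of the pointer. Next I'll measure by colour masks and rays.

```bash
cat > h.py <<'E'
from bench import *
import cv2, numpy as np
from scipy.spatial.transform import Rotation as Ro
def pose(name, s=None):
    c=get_calibration(name); K=np.array([[c['fx'],0,c['cx']],[0,c['fy'],c['cy']],[0,0,1]])
    if name=='wrist':
        s=s or read_state(); T=np.eye(4); T[:3,:3]=Ro.from_quat(s['eef_rot']).as_matrix(); T[:3,3]=s['ee_pos']
        W=T@c['mount']; R=W[:3,:3].T; t=-R@W[:3,3]
    else: R,t=c['R'],c['t']
    return K,np.array([c['k1'],0,0,0]),np.array(R),np.array(t)
def ray(name,px,s=None):
    K,d,R,t=pose(name,s); n=cv2.undistortPoints(np.array([[px]],float),K,d)[0,0]
    return -R.T@t, R.T@np.array([n[0],n[1],1])
def onz(name,px,z,s=None):
    o,v=ray(name,px,s); return o+v*(z-o[2])/v[2]
def proj(name,X,s=None):
    K,d,R,t=pose(name,s); return cv2.projectPoints(np.array([X],float),cv2.Rodrigues(R)[0],t,K,d)[0][0,0]
def blobs(im,lo,hi,amin=15):
    m=cv2.inRange(cv2.cvtColor(im,cv2.COLOR_RGB2HSV),lo,hi)
    n,l,st,ce=cv2.connectedComponentsWithStats(m)
    return [(ce[i],st[i]) for i in range(1,n) if st[i][4]>=amin],m
COL={'orange':((8,160,150),(19,255,255)),'blue':((105,150,90),(125,255,255)),'yellow':((22,150,100),(32,255,255)),'red':((0,200,100),(4,255,255)),'purple':((130,100,60),(150,255,255))}
E
python3 - <<'E'
from h import *
for n in ['top','side']:
    im=cv2.imread(f'pics/{n}0.png')[:,:,::-1].copy()
    for c,(lo,hi) in COL.items():
        for ce,st in blobs(im,lo,hi,8)[0]: print(n,c,ce.round(1),st, onz(n,ce,0.027)[:2].round(4))
for p in [(268,119),(411,164),(371,291),(221,237)]: print('corner',onz('top',p,0.02).round(4))
im=cv2.imread('pics/top0.png'); cr=cv2.resize(im[110:300,210:440],None,fx=3.4,fy=3.1,interpolation=cv2.INTER_CUBIC)
cv2.imwrite('pics/crop1.png',cr[:600,:800])
E
```

```text
top blue [441.6 150.4] [427 139  32  22 331] [ 0.6494 -0.1404]
top blue [ 74.3 307.3] [   15   214   123   168 12121] [0.3193 0.6041]
top blue [342.7 235. ] [340 233   6   5  24] [0.4741 0.0623]
top yellow [251.5 208.3] [250 207   4   4  14] [0.5263 0.2458]
top yellow [301.2 224.6] [297 208  10  35 216] [0.4943 0.1449]
top red [393.3 208.9] [376 200  42  17 256] [ 0.5272 -0.0385]
top purple [197.7 203.3] [187 195  22  17 218] [0.5355 0.3571]
top purple [193.  245.5] [182 239  23  14 216] [0.4497 0.3614]
top purple [261.8 320.5] [253 314  18  14 170] [0.3065 0.2176]
side orange [287.  258.5] [284 256   7   6  37] [0.5256 0.2455]
side blue [332.8 155.3] [322 147  21  15 103] [ 0.6411 -0.1165]
side blue [358.5 213.8] [356 212   6   5  24] [0.4729 0.0625]
side yellow [332.9 226.6] [316 214  32  25 259] [0.4984 0.1256]
side purple [241.  278.7] [236 271  12  20 150] [0.5654 0.3256]
side purple [406.7 293.7] [398 273  19  41 447] [0.3106 0.2042]
side purple [246.6 298.2] [239 278  16  34 301] [0.5298 0.3518]
side purple [284.7 317.1] [277 296  16  42 480] [0.4554 0.3475]
corner [0.7188 0.2204 0.02  ]
corner [ 0.6219 -0.0776  0.02  ]
corner [0.3655 0.0065 0.02  ]
corner [0.4683 0.307  0.02  ]
```

View pics/crop1.png

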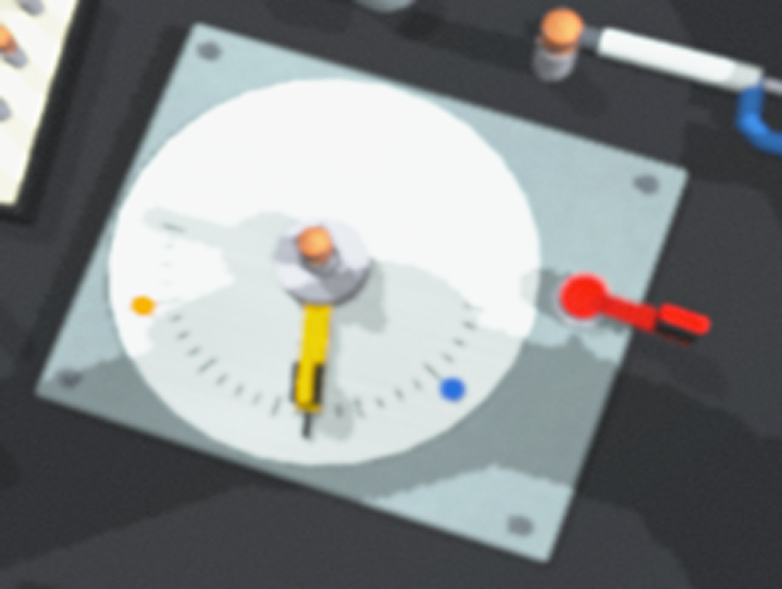

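Crop (3.4x by 3.1x): two mark candidates. The orange disc at full-image (252,208) lies clockwise of the pointer and the blue one at (343,235) lies counter-clockwise. Orange is the wanted one. Next I'll compute the stage geometry and the plan.

```bash
cat >> h.py <<'E'
def plan(rows,s=None):
    """rows of world x,y,z,phi(deg) -> dp, spin from current pose"""
    s=s or read_state(); R=Ro.from_quat(s['eef_rot']).as_matrix(); ph=np.degrees(np.arctan2(R[1,0],R[0,0]))
    print('now',s['time'],s['ee_pos'].round(4),'phi',ph.round(2),'tilt',R[:,2].round(3))
    for x,y,z,p in rows:
        d=R.T@(np.array([x,y,z])-s['ee_pos'])/0.25
        print([x,y,z,p],'dp',d.round(3).tolist(),'spin',round(-((p-ph+180)%360-180)/180,4))
E
python3 - <<'E'
from h import *
from scipy.optimize import least_squares
O=np.array([.5261,.2456]);B=np.array([.4736,.0624])
C=[onz('top',p,0.02)[:2] for p in [(268,119),(411,164),(371,291),(221,237)]]
L=np.array([[135,135],[135,-185],[-135,-185],[-135,135]])/1e3
def f(q):
    R=np.array([[np.cos(q[2]),-np.sin(q[2])],[np.sin(q[2]),np.cos(q[2])]])
    r=[(q[:2]+R@l-c)/2 for l,c in zip(L,C)]
    r+=[[np.linalg.norm(O-q[:2])-.11],[np.linalg.norm(B-q[:2])-.11]]
    return np.concatenate(r)
q=least_squares(f,[.55,.14,-.32]).x; r=f(q); print('pivot,yaw',q.round(4),np.degrees(q[2]).round(1),'res mm',(r*1e3).round(1))
im=cv2.imread('pics/top0.png')[:,:,::-1].copy()
# mill top, hub
c,s=np.cos(q[2]),np.sin(q[2]); R=np.array([[c,-s],[s,c]])
lp=q[:2]+R@[.03,-.151]; print('lever pivot',lp.round(4),'px',proj('top',[*lp,.062]),'mill top px',proj('top',[*q[:2],.114]),proj('side',[*q[:2],.114]))
tip=onz('top',(300,250.3),.033)[:2]-q[:2]; tab=onz('top',(301,233),.078)[:2]-q[:2]
for n,v in [('tip',tip),('tab',tab),('orange',O-q[:2]),('blue',B-q[:2])]:
    a=np.degrees(np.arctan2(v[1],v[0])); print(n,np.linalg.norm(v).round(4),'world ang',a.round(1),'joint',((a-180-np.degrees(q[2])+180)%360-180).round(1))
lt=onz('top',(210+685/3.4,110+318/3.1),.078)[:2]-lp; print('lever tab',np.linalg.norm(lt),np.degrees(np.arctan2(lt[1],lt[0])), 'zero at',np.degrees(q[2])-90)
plan([[.30,-.33,.22,26.9],[.30,-.2,.22,60]])
E
```

```text
pivot,yaw [ 0.552   0.1385 -0.3234] -18.5 res mm [ 2.1  1.6 -0.3 -1.1 -0.1 -0.3 -0.7  1.2  0.2 -0.7]
lever pivot [ 0.5325 -0.0142] px [383.02435892 203.0759303 ] mill top px [301.93135906 186.93339601] [306.12431527 186.6585138 ]
tip 0.1095 world ang 176.2 joint 14.7
tab 0.0803 world ang 178.1 joint 16.6
orange 0.1102 world ang 103.6 joint -57.9
blue 0.1093 world ang -135.9 joint 62.7
lever tab 0.05549430649969873 -111.8616879301161 zero at -108.52706823568204
now 0.1 [ 0.2822 -0.5573  0.2218] phi 26.86 tilt [-0.001  0.001 -1.   ]
[0.3, -0.33, 0.22, 26.9] dp [0.474, -0.779, 0.008] spin -0.0002
[0.3, -0.2, 0.22, 60] dp [0.709, -1.243, 0.009] spin -0.1841
```

carry_out:
  deltas:
    - {"hand": 0, "dp": [0.16, -0.27, 0], "spin": -0.05}
    - {"hand": 0, "dp": [0.32, -0.54, 0], "spin": -0.1}
    - {"hand": 0, "dp": [0.47, -0.8, 0], "spin": -0.15}
    - {"hand": 0, "dp": [0.55, -0.95, 0], "spin": -0.19}
    - {"hand": 0, "dp": [0.62, -1, 0], "spin": -0.24}
    - {"hand": 0, "dp": [0.7, -1, 0], "spin": -0.28}
    - {"hand": 0, "dp": [0.7, -1, 0], "spin": -0.33}
    - {"hand": 0, "dp": [0.7, -1, 0], "spin": -0.33}

```text
time: 0.9
ee_pos: [0.3261, -0.2541, 0.2227]
eef_rot: [0.728, 0.686, -0.0, 0.0]
ft_force: [-0.8, 0.6, 0.0]
width: 0.0314
grip_force: 0.0
```

Run:
```python
from h import *
P=np.array([.552,.1385])
def pt(ang,off,r=.08): # tool on ccw side of pointer at world angle ang
    a=np.radians(ang); return (P+r*np.array([np.cos(a),np.sin(a)])+off*np.array([-np.sin(a),np.cos(a)])).round(4)
g=pt(177,.040); print(g)
plan([[.42,0,.2,130],[*g,.15,177]])
print(read_state()['joint_positions'].round(2))
```

```text
[0.47   0.1027]
now 0.9 [ 0.3261 -0.2541  0.2227] phi 86.61 tilt [ 0.    -0.001 -1.   ]
[0.42, 0, 0.2, 130] dp [1.037, 0.315, 0.09] spin -0.2411
[np.float64(0.47), np.float64(0.1027), 0.15, 177] dp [1.459, 0.49, 0.29] spin -0.5022
[ 0.9  -0.13 -0.32  1.96 -0.04  1.3   0.54]
```

carry_out:
  deltas:
    - {"hand": 0, "dp": [0.18, 0.06, 0], "spin": -0.05}
    - {"hand": 0, "dp": [0.36, 0.12, 0], "spin": -0.1}
    - {"hand": 0, "dp": [0.54, 0.18, 0], "spin": -0.15}
    - {"hand": 0, "dp": [0.72, 0.24, 0], "spin": -0.2}
    - {"hand": 0, "dp": [0.9, 0.3, 0], "spin": -0.24}
    - {"hand": 0, "dp": [1, 0.34, 0], "spin": -0.29}
    - {"hand": 0, "dp": [1, 0.34, 0], "spin": -0.34}
    - {"hand": 0, "dp": [1, 0.34, 0], "spin": -0.38}
    - {"hand": 0, "dp": [1, 0.34, 0], "spin": -0.43}
    - {"hand": 0, "dp": [1, 0.34, 0], "spin": -0.47}
    - {"hand": 0, "dp": [1, 0.34, 0], "spin": -0.5}
    - {"hand": 0, "dp": [1, 0.34, 0], "spin": -0.5}

```text
time: 2.1
ee_pos: [0.4268, -0.0129, 0.2223]
eef_rot: [0.035, 0.999, 0.0, -0.0]
ft_force: [1.1, 1.5, 0.5]
width: 0.0008
grip_force: 0.0
```

Run:
```python
from h import *
plan([[.47,.1027,.15,177],[.47,.1027,.056,177]])
s=read_state(); print(s['joint_positions'].round(2), s['ft_force'])
s=read_state(); im=camera('wrist'); cv2.imwrite('pics/w1.png',im[:,:,::-1])
```

```text
now 2.1 [ 0.4268 -0.0129  0.2223] phi 176.02 tilt [-0.  0. -1.]
[0.47, 0.1027, 0.15, 177] dp [-0.14, 0.473, 0.289] spin -0.0054
[0.47, 0.1027, 0.056, 177] dp [-0.141, 0.473, 0.665] spin -0.0054
[ 0.56 -0.09 -0.59  1.92 -0.05  1.3   1.48] [1.1315161  1.52533448 0.45727893]
```

View pics/w1.png

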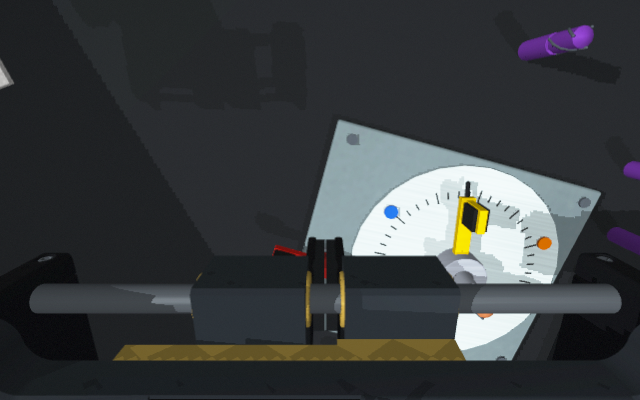

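Wrist view: the closed fingertips are at about (325,245), the pointer tab at (472,215) and the orange mark at (544,243) to its right, so the push goes along tool +y. I'll check the mark from this view while moving beside the tab.

carry_out:
  deltas:
    - {"hand": 0, "dp": [-0.05, 0.17, 0.05], "spin": -0.005}
    - {"hand": 0, "dp": [-0.1, 0.34, 0.1], "spin": -0.005}
    - {"hand": 0, "dp": [-0.14, 0.47, 0.2], "spin": -0.005}
    - {"hand": 0, "dp": [-0.14, 0.47, 0.35], "spin": -0.005}
    - {"hand": 0, "dp": [-0.14, 0.47, 0.5], "spin": -0.005}
    - {"hand": 0, "dp": [-0.14, 0.47, 0.6], "spin": -0.005}
    - {"hand": 0, "dp": [-0.14, 0.47, 0.665], "spin": -0.005}
    - {"hand": 0, "dp": [-0.14, 0.47, 0.665], "spin": -0.005}
    - {"hand": 0, "dp": [-0.14, 0.47, 0.665], "spin": -0.005}

```text
time: 3.05
ee_pos: [0.4696, 0.1031, 0.0566]
eef_rot: [0.026, 1.0, 0.0, -0.0]
ft_force: [0.1, -0.3, -0.0]
width: 0.0007
grip_force: 0.0
```

Run:
```python
from h import *
im=cv2.imread('pics/w1.png')[:,:,::-1].copy()
s0=dict(ee_pos=np.array([.4268,-.0129,.2223]),eef_rot=Ro.from_matrix(np.array([[np.cos(a),np.sin(a),0],[np.sin(a),-np.cos(a),0],[0,0,-1]])).as_quat()) if (a:=np.radians(176.02)) else 0
for c in ['orange','blue']:
    for ce,st in blobs(im,*COL[c])[0]: print(c,ce.round(1),st[4],onz('wrist',ce,.027,s0).round(4))
s=read_state(); print(s['ft_force'])
P=np.array([.552,.1385])
def pt(ang,off,r=.08):
    a=np.radians(ang); return P+r*np.array([np.cos(a),np.sin(a)])+off*np.array([-np.sin(a),np.cos(a)])
# tool off 20mm from pointer plane; pointer angle from 180 to 108
rows=[[*pt(177,.025).round(4),.056,177]]+[[*pt(a,.020).round(4),.056,a] for a in np.arange(174,107,-4)]
plan(rows,s)
s=read_state();im=camera('top'); cv2.imwrite('pics/top2.png',im[:,:,::-1])
```

```text
orange [544.3 243.2] 124 [0.5263 0.2434 0.027 ]
blue [390.9 211.7] 135 [0.4735 0.0604 0.027 ]
[ 0.06534313 -0.28606992 -0.01114671]
now 3.05 [0.4696 0.1031 0.0566] phi 176.97 tilt [-0.  0. -1.]
[np.float64(0.4708), np.float64(0.1177), 0.056, 177] dp [-0.002, 0.058, 0.002] spin -0.0002
[np.float64(0.4703), np.float64(0.127), 0.056, np.int64(174)] dp [0.002, 0.095, 0.002] spin 0.0165
[np.float64(0.4697), np.float64(0.1327), 0.056, np.int64(170)] dp [0.006, 0.118, 0.002] spin 0.0387
[np.float64(0.4695), np.float64(0.1384), 0.056, np.int64(166)] dp [0.008, 0.141, 0.002] spin 0.0609
[np.float64(0.4697), np.float64(0.1442), 0.056, np.int64(162)] dp [0.008, 0.164, 0.002] spin 0.0832
[np.float64(0.4703), np.float64(0.1499), 0.056, np.int64(158)] dp [0.007, 0.187, 0.002] spin 0.1054
[np.float64(0.4713), np.float64(0.1556), 0.056, np.int64(154)] dp [0.004, 0.21, 0.002] spin 0.1276
[np.float64(0.4727), np.float64(0.1612), 0.056, np.int64(150)] dp [-0.0, 0.233, 0.002] spin 0.1498
[np.float64(0.4745), np.float64(0.1667), 0.056, np.int64(146)] dp [-0.006, 0.255, 0.002] spin 0.172
[np.float64(0.476
[... 188 characters left out ...]
float64(0.482), np.float64(0.1822), 0.056, np.int64(134)] dp [-0.033, 0.318, 0.003] spin 0.2387
[np.float64(0.4853), np.float64(0.1869), 0.056, np.int64(130)] dp [-0.045, 0.338, 0.003] spin 0.2609
[np.float64(0.4888), np.float64(0.1915), 0.056, np.int64(126)] dp [-0.058, 0.357, 0.003] spin 0.2832
[np.float64(0.4926), np.float64(0.1957), 0.056, np.int64(122)] dp [-0.072, 0.375, 0.003] spin 0.3054
[np.float64(0.4968), np.float64(0.1997), 0.056, np.int64(118)] dp [-0.088, 0.391, 0.003] spin 0.3276
[np.float64(0.5012), np.float64(0.2034), 0.056, np.int64(114)] dp [-0.105, 0.407, 0.003] spin 0.3498
[np.float64(0.5058), np.float64(0.2068), 0.056, np.int64(110)] dp [-0.123, 0.422, 0.003] spin 0.372
```

carry_out:
  deltas:
    - {"hand": 0, "dp": [0, 0.03, 0], "spin": 0}
    - {"hand": 0, "dp": [0, 0.06, 0], "spin": 0}
    - {"hand": 0, "dp": [0.002, 0.095, 0], "spin": 0.017}
    - {"hand": 0, "dp": [0.006, 0.118, 0], "spin": 0.039}
    - {"hand": 0, "dp": [0.008, 0.141, 0], "spin": 0.061}
    - {"hand": 0, "dp": [0.008, 0.164, 0], "spin": 0.083}
    - {"hand": 0, "dp": [0.007, 0.187, 0], "spin": 0.105}
    - {"hand": 0, "dp": [0.004, 0.21, 0], "spin": 0.128}
    - {"hand": 0, "dp": [0, 0.233, 0], "spin": 0.15}
    - {"hand": 0, "dp": [-0.006, 0.255, 0], "spin": 0.172}
    - {"hand": 0, "dp": [-0.014, 0.277, 0], "spin": 0.194}
    - {"hand": 0, "dp": [-0.023, 0.298, 0], "spin": 0.217}
    - {"hand": 0, "dp": [-0.033, 0.318, 0], "spin": 0.239}
    - {"hand": 0, "dp": [-0.045, 0.338, 0], "spin": 0.261}
    - {"hand": 0, "dp": [-0.058, 0.357, 0], "spin": 0.283}
    - {"hand": 0, "dp": [-0.072, 0.375, 0], "spin": 0.305}
    - {"hand": 0, "dp": [-0.088, 0.391, 0], "spin": 0.328}
    - {"hand": 0, "dp": [-0.096, 0.399, 0], "spin": 0.339}
    - {"hand": 0, "dp": [-0.105, 0.407, 0], "spin": 0.35}
    - {"hand": 0, "dp": [-0.105, 0.407, 0], "spin": 0.35}

```text
time: 5.1
ee_pos: [0.5007, 0.2047, 0.0567]
eef_rot: [0.544, 0.839, 0.0, 0.0]
ft_force: [0.4, 0.4, -0.2]
width: 0.0005
grip_force: 0.0
```

Run:
```python
from h import *
s=read_state(); print(s['ft_force'].round(1))
plan([],s)
im=camera('wrist'); cv2.imwrite('pics/w2.png',im[:,:,::-1])
for c in ['orange','blue','yellow']:
    for ce,st in blobs(im,*COL[c])[0]: print(c,ce.round(1),st[4],onz('wrist',ce,.027,s).round(4))
a=np.radians(103.6)
print('proj orange',proj('wrist',[.5262,.2446,.027],s),'fingertip',proj('wrist',s['ee_pos'],s))
```

```text
[ 0.4  0.4 -0.2]
now 5.1 [0.5007 0.2047 0.0567] phi 114.15 tilt [ 0.001  0.    -1.   ]
orange [390.8 195.7] 494 [0.5263 0.2443 0.027 ]
yellow [355.5 235.5] 622 [0.518  0.2117 0.027 ]
yellow [307.6 286.3] 90 [0.5048 0.1654 0.027 ]
yellow [342.2 302. ] 120 [0.5311 0.1638 0.027 ]
yellow [307.4 317.5] 69 [0.5144 0.1427 0.027 ]
yellow [438.1 342.1] 17 [0.6074 0.1618 0.027 ]
proj orange [390.80487092 195.28799362] fingertip [326.27664652 255.87803963]
```

View pics/w2.png

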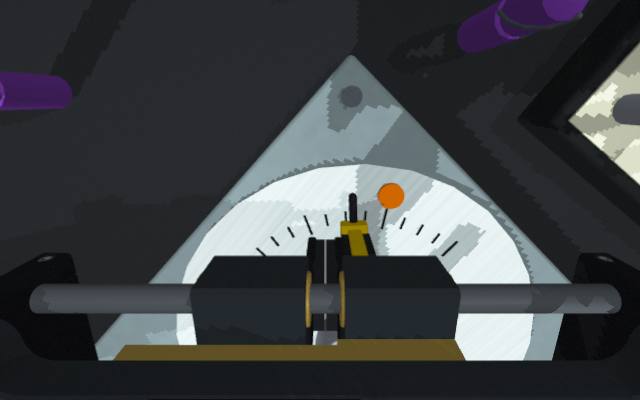

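Wrist view: the black tip ends near (352,195) and the orange mark is at (391,196), so the pointer is still short of it. I'll compute the remaining angle.

Run:
```python
from h import *
s=read_state(); P=np.array([.552,.1385]); O=np.array([.5263,.2443])
tip=onz('wrist',(352.5,195.5),.033,s)[:2]; d=tip-P; ang=np.degrees(np.arctan2(d[1],d[0]))
o=O-P; oa=np.degrees(np.arctan2(o[1],o[0]))
print('tip',tip,np.linalg.norm(d),ang,'orange',oa,np.linalg.norm(o),'dist',np.linalg.norm(tip-O))
t=s['ee_pos'][:2]-P; rr=np.linalg.norm(t); ta=np.degrees(np.arctan2(t[1],t[0]))
n=lambda a:np.array([-np.sin(np.radians(a)),np.cos(np.radians(a))])
print('off now',t@n(ang),'phi-ang')
def rot(a): 
    a=np.radians(a);return np.array([[np.cos(a),-np.sin(a)],[np.sin(a),np.cos(a)]])
R=Ro.from_quat(s['eef_rot']).as_matrix(); ph=np.degrees(np.arctan2(R[1,0],R[0,0]))
plan([[*(P+rot(-k)@t).round(4),.0567,ph-k] for k in (2,4,ang-oa-2,ang-oa-1,ang-oa)],s)
```

```text
tip [0.50354966 0.23616419] 0.10902169494175695 116.38560095759023 orange 103.6533413079054 0.10887667335109022 dist 0.02416131707315106
off now 0.016657646464279932 phi-ang
now 5.15 [0.5006 0.2046 0.0567] phi 114.22 tilt [ 0.001  0.    -1.   ]
[np.float64(0.503), np.float64(0.2063), 0.0567, np.float64(112.2248067031324)] dp [0.002, 0.011, -0.0] spin 0.0111
[np.float64(0.5054), np.float64(0.208), 0.0567, np.float64(110.2248067031324)] dp [0.005, 0.023, -0.0] spin 0.0222
[np.float64(0.5138), np.float64(0.213), 0.0567, np.float64(103.49254705344757)] dp [0.009, 0.062, -0.0] spin 0.0596
[np.float64(0.5151), np.float64(0.2137), 0.0567, np.float64(102.49254705344757)] dp [0.009, 0.068, -0.0] spin 0.0652
[np.float64(0.5164), np.float64(0.2143), 0.0567, np.float64(101.49254705344757)] dp [0.01, 0.074, -0.0] spin 0.0707
```

carry_out:
  deltas:
    - {"hand": 0, "dp": [0.002, 0.011, 0], "spin": 0.011}
    - {"hand": 0, "dp": [0.005, 0.023, 0], "spin": 0.022}
    - {"hand": 0, "dp": [0.007, 0.037, 0], "spin": 0.036}
    - {"hand": 0, "dp": [0.008, 0.05, 0], "spin": 0.048}
    - {"hand": 0, "dp": [0.009, 0.062, 0], "spin": 0.06}
    - {"hand": 0, "dp": [0.009, 0.068, 0], "spin": 0.065}
    - {"hand": 0, "dp": [0.01, 0.072, 0], "spin": 0.069}
    - {"hand": 0, "dp": [0.01, 0.072, 0], "spin": 0.069}
    - {"hand": 0, "dp": [0.01, 0.072, 0], "spin": 0.069}

```text
time: 6.05
ee_pos: [0.516, 0.2134, 0.0563]
eef_rot: [0.631, 0.776, 0.0, 0.0]
ft_force: [-1.8, -0.6, -0.3]
width: 0.0005
grip_force: 0.5
```

Run:
```python
from h import *
s=read_state(); plan([],s)
im=camera('wrist'); c=im[150:250,270:430]; cv2.imwrite('pics/w3.png',cv2.resize(c[:,:,::-1],None,fx=5,fy=5,interpolation=cv2.INTER_CUBIC))
for k in ['orange','yellow']:
    for ce,st in blobs(im,*COL[k])[0]: print(k,ce.round(1),st[4],onz('wrist',ce,.027,s).round(4))
print(proj('wrist',[.5263,.2443,.027],s))
np.save('w3.npy',np.r_[s['ee_pos'],s['eef_rot']])
```

```text
now 6.05 [0.516  0.2134 0.0563] phi 101.78 tilt [ 0. -0. -1.]
orange [354.1 189.8] 388 [0.5266 0.2456 0.027 ]
yellow [355.4 234.8] 642 [0.5342 0.2169 0.027 ]
yellow [307.7 285.2] 89 [0.5114 0.175  0.027 ]
yellow [342.2 301. ] 127 [0.5367 0.1678 0.027 ]
yellow [307.4 317.1] 68 [0.516  0.1503 0.027 ]
yellow [361.5 346.3] 342 [0.5584 0.1341 0.027 ]
yellow [397.4 345. ] 240 [0.5831 0.1404 0.027 ]
yellow [441.3 345.7] 299 [0.6139 0.1462 0.027 ]
yellow [159.2 350.3] 174 [0.4172 0.101  0.027 ]
yellow [197.2 349.1] 102 [0.4439 0.1076 0.027 ]
yellow [241.4 349.9] 150 [0.4749 0.1134 0.027 ]
yellow [278.6 348.7] 83 [0.5008 0.12   0.027 ]
yellow [322.8 349.4] 125 [0.5319 0.1258 0.027 ]
yellow [120.  353.3] 23 [0.3897 0.0925 0.027 ]
[353.16636113 191.72275171]
```

View pics/w3.png

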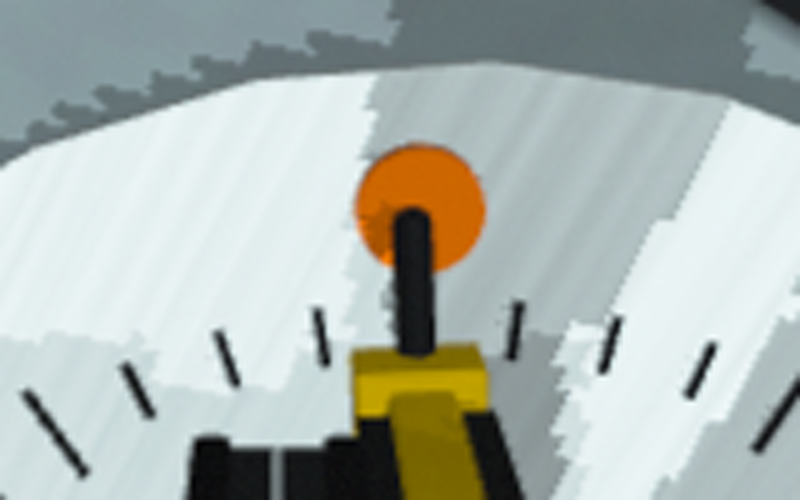

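The tip now lies on the orange disc: tip end at crop (412,210), disc centre (420,208), so about 1 mm off. I'll back off, lift, and go to the lever.

carry_out:
  deltas:
    - {"hand": 0, "dp": [0.01, -0.03, 0], "spin": 0}
    - {"hand": 0, "dp": [0.01, -0.1, 0], "spin": 0}
    - {"hand": 0, "dp": [0.01, -0.12, -0.1], "spin": 0}
    - {"hand": 0, "dp": [0.01, -0.12, -0.3], "spin": 0}
    - {"hand": 0, "dp": [0.01, -0.12, -0.45], "spin": 0}
    - {"hand": 0, "dp": [0.01, -0.12, -0.45], "spin": 0}

```text
time: 6.7
ee_pos: [0.4882, 0.2111, 0.1743]
eef_rot: [0.631, 0.776, 0.004, 0.003]
ft_force: [0.4, 0.8, -0.4]
width: 0.0006
grip_force: 0.0
```

Run:
```python
from h import *
P=np.array([.5325,-.0142])
def pt(ang,off,r=.055):
    a=np.radians(ang); return P+r*np.array([np.cos(a),np.sin(a)])+off*np.array([-np.sin(a),np.cos(a)])
plan([[.42,.12,.167,90],[.46,0,.167,80],[*pt(-112,.04).round(4),.167,68]])
```

```text
now 6.7 [0.4882 0.2111 0.1743] phi 101.75 tilt [ 0.009  0.002 -1.   ]
[0.42, 0.12, 0.167, 90] dp [-0.301, -0.342, 0.026] spin 0.0653
[0.46, 0, 0.167, 80] dp [-0.804, -0.283, 0.026] spin 0.1208
[np.float64(0.549), np.float64(-0.0802), 0.167, 68] dp [-1.19, 0.0, 0.029] spin 0.1875
```

carry_out:
  deltas:
    - {"hand": 0, "dp": [-0.12, -0.13, 0], "spin": 0.03}
    - {"hand": 0, "dp": [-0.25, -0.25, 0], "spin": 0.05}
    - {"hand": 0, "dp": [-0.42, -0.28, 0], "spin": 0.08}
    - {"hand": 0, "dp": [-0.6, -0.28, 0], "spin": 0.1}
    - {"hand": 0, "dp": [-0.78, -0.26, 0], "spin": 0.13}
    - {"hand": 0, "dp": [-0.92, -0.18, 0], "spin": 0.16}
    - {"hand": 0, "dp": [-1, -0.05, 0], "spin": 0.19}
    - {"hand": 0, "dp": [-1, 0, 0], "spin": 0.19}
    - {"hand": 0, "dp": [-1, 0, 0], "spin": 0.19}

```text
time: 7.6
ee_pos: [0.5374, -0.0344, 0.1679]
eef_rot: [0.831, 0.556, -0.0, -0.001]
ft_force: [-0.6, -0.3, -0.1]
width: 0.0004
grip_force: 0.0
```

Run:
```python
from h import *
P=np.array([.5325,-.0142])
def pt(ang,off,r=.055):
    a=np.radians(ang); return P+r*np.array([np.cos(a),np.sin(a)])+off*np.array([-np.sin(a),np.cos(a)])
s=read_state()
plan([[*pt(-112,.04).round(4),.167,68],[*pt(-112,.04).round(4),.058,68]],s)
im=camera('wrist')
for ce,st in blobs(im,*COL['red'])[0]: print(ce.round(1),st)
print('exp tab',proj('wrist',[*pt(-112,0),.078],s),'pivot',proj('wrist',[*P,.062],s), 'tool',proj('wrist',s['ee_pos'],s))
im2=camera('top'); v=np.hstack([im[:,120:520],im2[100:300,200:440].repeat(2,0)[:400,:]])
cv2.imwrite('pics/v4.png',v[:,:,::-1])
```

```text
now 7.6 [ 0.5374 -0.0344  0.1679] phi 67.6 tilt [-0.001  0.001 -1.   ]
[np.float64(0.549), np.float64(-0.0802), 0.167, 68] dp [-0.152, 0.113, 0.004] spin -0.0022
[np.float64(0.549), np.float64(-0.0802), 0.058, 68] dp [-0.152, 0.113, 0.44] spin -0.0022
[313.  191.3] [ 299  159   29   81 1295]
exp tab [311.82113588 247.39364588] pivot [311.34810392 179.69046684] tool [326.004946   254.85054331]
```

View pics/v4.png

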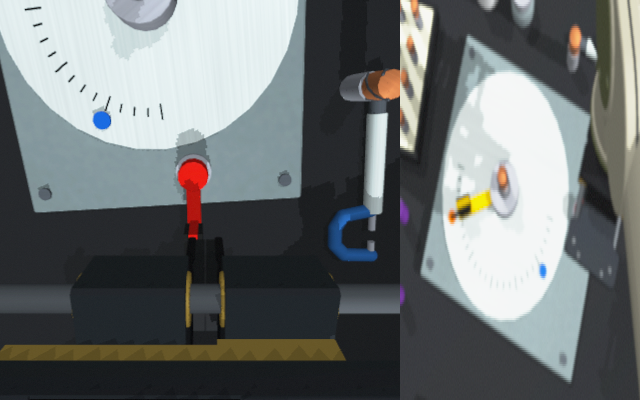

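Left part (wrist): lever pivot at (313,173) and its arm running straight down to the tab under the fingers, as predicted. Right part (top): the pointer tip is on the orange mark. Now down beside the far side of the lever tab.

carry_out:
  deltas:
    - {"hand": 0, "dp": [-0.08, 0.06, 0], "spin": 0}
    - {"hand": 0, "dp": [-0.15, 0.113, 0], "spin": 0}
    - {"hand": 0, "dp": [-0.15, 0.113, 0.1], "spin": 0}
    - {"hand": 0, "dp": [-0.15, 0.113, 0.22], "spin": 0}
    - {"hand": 0, "dp": [-0.15, 0.113, 0.34], "spin": 0}
    - {"hand": 0, "dp": [-0.15, 0.113, 0.42], "spin": 0}
    - {"hand": 0, "dp": [-0.15, 0.113, 0.44], "spin": 0}
    - {"hand": 0, "dp": [-0.15, 0.113, 0.44], "spin": 0}

```text
time: 8.5
ee_pos: [0.5479, -0.08, 0.0588]
eef_rot: [0.831, 0.556, -0.0, -0.0]
ft_force: [-0.6, -1.8, 1.1]
width: 0.0004
grip_force: 0.0
```

Run:
```python
from h import *
P=np.array([.5325,-.0142])
def pt(ang,off,r=.055):
    a=np.radians(ang); return P+r*np.array([np.cos(a),np.sin(a)])+off*np.array([-np.sin(a),np.cos(a)])
s=read_state(); print(s['ft_force'])
plan([[*pt(-112,.024).round(4),.058,68]]+[[*pt(a,.017).round(4),.058,a+180] for a in range(-112,-174,-5)],s)
```

```text
[-0.64163366 -1.79579524  1.06502189]
now 8.5 [ 0.5479 -0.08    0.0588] phi 67.61 tilt [-0.001  0.    -1.   ]
[np.float64(0.5341), np.float64(-0.0742), 0.058, 68] dp [0.0, -0.06, 0.003] spin -0.0022
[np.float64(0.5277), np.float64(-0.0716), 0.058, 68] dp [0.0, -0.087, 0.003] spin -0.0022
[np.float64(0.5227), np.float64(-0.0709), 0.058, 63] dp [-0.005, -0.107, 0.003] spin 0.0256
[np.float64(0.5178), np.float64(-0.0699), 0.058, 58] dp [-0.009, -0.127, 0.003] spin 0.0534
[np.float64(0.513), np.float64(-0.0684), 0.058, 53] dp [-0.01, -0.147, 0.003] spin 0.0811
[np.float64(0.5083), np.float64(-0.0664), 0.058, 48] dp [-0.01, -0.167, 0.003] spin 0.1089
[np.float64(0.5039), np.float64(-0.0641), 0.058, 43] dp [-0.008, -0.187, 0.003] spin 0.1367
[np.float64(0.4996), np.float64(-0.0615), 0.058, 38] dp [-0.005, -0.207, 0.003] spin 0.1645
[np.float64(0.4956), np.float64(-0.0584), 0.058, 33] dp [0.0, -0.226, 0.004] spin 0.1923
[np.float64(0.4919), np.float64(-0.055), 0.058, 28] dp [0.007, -0.245, 0.004] spin 0.22
[np.float64(0.4885), np.float64(-0.0513), 0.058, 23] dp [0.016, -0.263, 0.004] spin 0.2478
[np.float64(0.4854), np.float64(-0.0474), 0.058, 18] dp [0.025, -0.281, 0.004] spin 0.2756
[np.float64(0.4827), np.float64(-0.0431), 0.058, 13] dp [0.037, -0.297, 0.004] spin 0.3034
[np.float64(0.4804), np.float64(-0.0387), 0.058, 8] dp [0.05, -0.313, 0.004] spin 0.3311
```

carry_out:
  deltas:
    - {"hand": 0, "dp": [0, -0.04, 0], "spin": 0}
    - {"hand": 0, "dp": [0, -0.07, 0], "spin": 0}
    - {"hand": 0, "dp": [0, -0.087, 0], "spin": 0}
    - {"hand": 0, "dp": [-0.005, -0.107, 0], "spin": 0.025}
    - {"hand": 0, "dp": [-0.009, -0.127, 0], "spin": 0.053}
    - {"hand": 0, "dp": [-0.01, -0.147, 0], "spin": 0.081}
    - {"hand": 0, "dp": [-0.01, -0.167, 0], "spin": 0.109}
    - {"hand": 0, "dp": [-0.008, -0.187, 0], "spin": 0.137}
    - {"hand": 0, "dp": [-0.005, -0.207, 0], "spin": 0.165}
    - {"hand": 0, "dp": [0, -0.226, 0], "spin": 0.192}
    - {"hand": 0, "dp": [0.007, -0.245, 0], "spin": 0.22}
    - {"hand": 0, "dp": [0.016, -0.263, 0], "spin": 0.248}
    - {"hand": 0, "dp": [0.025, -0.281, 0], "spin": 0.276}
    - {"hand": 0, "dp": [0.037, -0.297, 0], "spin": 0.303}
    - {"hand": 0, "dp": [0.041, -0.302, 0], "spin": 0.312}
    - {"hand": 0, "dp": [0.041, -0.302, 0], "spin": 0.312}

```text
time: 10.1
ee_pos: [0.483, -0.0422, 0.0595]
eef_rot: [0.995, 0.099, 0.001, 0.0]
ft_force: [1.0, -0.5, -0.3]
width: 0.0005
grip_force: 0.3
```

Run:
```python
from h import *
P=np.array([.5325,-.0142])
def pt(ang,off,r=.055):
    a=np.radians(ang); return P+r*np.array([np.cos(a),np.sin(a)])+off*np.array([-np.sin(a),np.cos(a)])
s=read_state(); print(s['ft_force'])
plan([[*pt(a,.017).round(4),.058,a+180] for a in (-170,-172,-174)],s)
```

```text
[ 1.00743586 -0.46651788 -0.30607403]
now 10.1 [ 0.483  -0.0422  0.0595] phi 11.37 tilt [ 0.001 -0.    -1.   ]
[np.float64(0.4813), np.float64(-0.0405), 0.058, 10] dp [-0.005, -0.008, 0.006] spin 0.0076
[np.float64(0.4804), np.float64(-0.0387), 0.058, 8] dp [-0.008, -0.016, 0.006] spin 0.0187
[np.float64(0.4796), np.float64(-0.0369), 0.058, 6] dp [-0.009, -0.023, 0.006] spin 0.0298
```

carry_out:
  deltas:
    - {"hand": 0, "dp": [-0.004, -0.008, 0], "spin": 0.008}
    - {"hand": 0, "dp": [-0.007, -0.016, 0], "spin": 0.018}
    - {"hand": 0, "dp": [-0.007, -0.016, 0], "spin": 0.018}

```text
time: 10.4
ee_pos: [0.4812, -0.0397, 0.0593]
eef_rot: [0.998, 0.07, 0.001, 0.001]
ft_force: [3.8, -4.7, -0.7]
width: 0.0005
grip_force: 2.8
```

Run:
```python
from h import *
P=np.array([.5325,-.0142])
s=read_state(); plan([],s)
im=camera('wrist')
b,m=blobs(im,*COL['red'])
for ce,st in b: print(ce.round(1),st)
w=im[120:320,200:460]; cv2.imwrite('pics/w5.png',cv2.resize(w[:,:,::-1],None,fx=3,fy=3))
```

```text
now 10.4 [ 0.4812 -0.0397  0.0593] phi 8.02 tilt [ 0.002 -0.001 -1.   ]
[294.3 177.4] [ 270  125   49  131 3546]
```

View pics/w5.png

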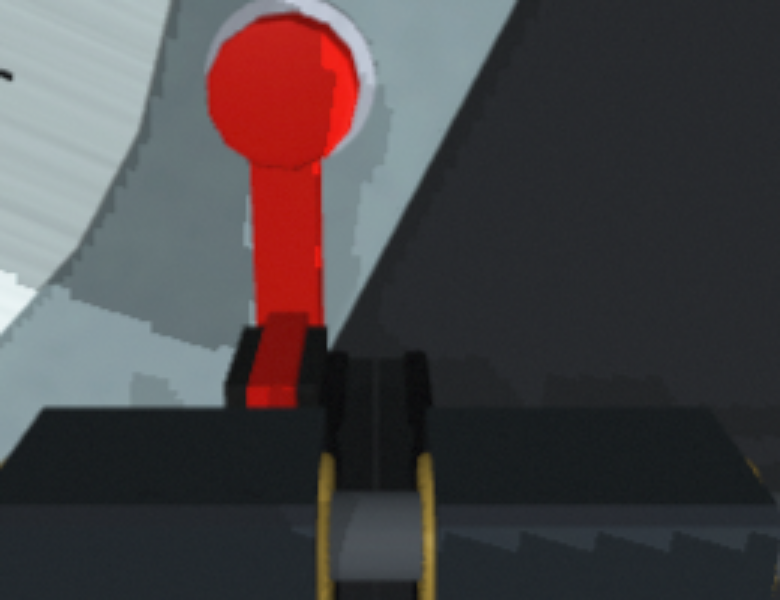

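Wrist crop: the lever arm runs straight from its pivot at (285,90) to the tab at (280,370), parallel to the tool at heading 8°, so the lever reads about 1.1 rad. The 6 N against a 2 N resistance fits contact with the stop. A tiny extra push, then back off and lift.

carry_out:
  deltas:
    - {"hand": 0, "dp": [0, -0.006, 0], "spin": 0}
    - {"hand": 0, "dp": [0, -0.006, 0], "spin": 0}
    - {"hand": 0, "dp": [0, 0.03, 0], "spin": 0}
    - {"hand": 0, "dp": [0, 0.1, 0], "spin": 0}
    - {"hand": 0, "dp": [0, 0.13, -0.08], "spin": 0}
    - {"hand": 0, "dp": [0, 0.14, -0.25], "spin": 0}
    - {"hand": 0, "dp": [0, 0.2, -0.4], "spin": 0}
    - {"hand": 0, "dp": [0, 0.35, -0.5], "spin": 0}
    - {"hand": 0, "dp": [0, 0.53, -0.6], "spin": 0}
    - {"hand": 0, "dp": [0, 0.7, -0.6], "spin": 0}
    - {"hand": 0, "dp": [0, 0.88, -0.6], "spin": 0}
    - {"hand": 0, "dp": [0, 1, -0.6], "spin": 0}
    - {"hand": 0, "dp": [0, 1, -0.6], "spin": 0}
    - {"hand": 0, "dp": [0, 1, -0.6], "spin": 0}

```text
time: 11.85
ee_pos: [0.5154, -0.2862, 0.2082]
eef_rot: [0.998, 0.07, -0.0, -0.001]
ft_force: [-0.8, 0.1, 0.2]
width: 0.0003
grip_force: 0.0
```

Run:
```python
from h import *
s=read_state(); print(s['ee_pos'],s['ft_force'])
im=camera('top'); cv2.imwrite('pics/top6.png',cv2.resize(im[110:300,210:440][:,:,::-1],None,fx=3.4,fy=3.1,interpolation=cv2.INTER_CUBIC))
b,_=blobs(im,*COL['red'],8); print(b)
lp=np.array([.5325,-.0142])
for q in (1.0,1.1):
    a=np.radians(-108.5)-q; print(q,proj('top',[*(lp+.055*np.array([np.cos(a),np.sin(a)])),.078]))
```

```text
[ 0.5153921  -0.28616177  0.2082485 ] [-0.82317475  0.09679856  0.15165331]
[(array([383.64159292, 215.99115044]), array([376, 200,  16,  39, 226], dtype=int32))]
1.0 [391.54491525 229.75571459]
1.1 [388.66534044 230.31494775]
```

View pics/top6.png

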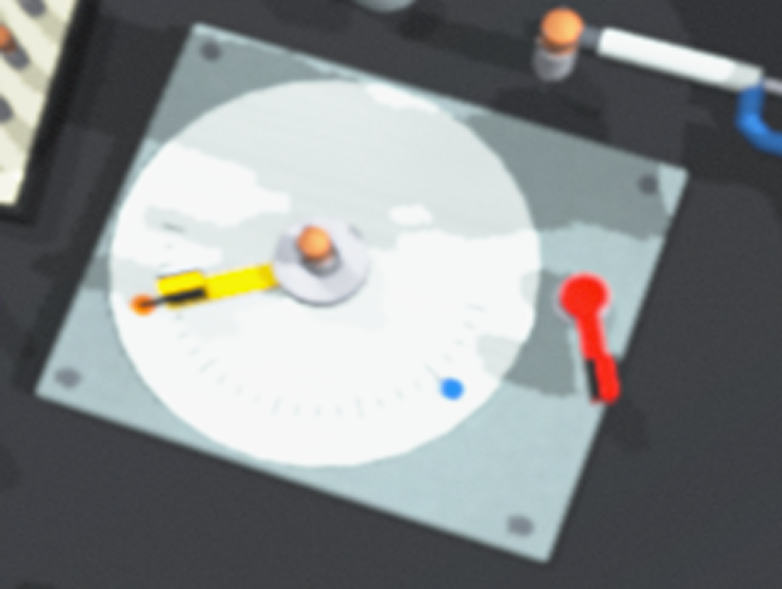

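Top crop: the pointer tip is on the orange disc at (143,304) and the end mill still stands in the hub. The lever tab is at crop (605,378), full image (388,232), which matches 1.1 rad. The hand is clear, so I'm handing in.

```bash
python3 -c "
from bench import *
print(close_job())"
```

```text
the job is handed in; nothing more can be done
None
```

I handed the job in at about 12 s: the pointer tip is about 1 mm from the centre of the orange mark, the clamp lever is at its stop (about 1.1 rad), the end mill still stands in the hub, and the hand is clear; the bench gave no verdict back.

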